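# Chase the clogged thread of a press foot with a tap

## Robot

A 6-joint arm with a two-finger parallel gripper is mounted at the origin on a cart in front of the work surface, level with it; the furniture and walls round the work are solid. World frame = base frame: x ahead of the robot, y to its left, z up, the work surface at z = 0. Lengths are in m, angles in rad, forces in N, time in s.
With the tool pointing down it reaches from about 0.35 to 0.775 m from the base axis. Payload 5.5 kg.
Tool frame: the origin (TCP) lies between the finger pads; the fingertips stand 19 mm ahead of it and the grasp point (between the pads) is the TCP; z points along the fingers, x is the direction in which the jaws open and shut, and the axes are right-handed (so a half turn about z gives the same grasp; the last joint's range is limited). The gripper opens to 85 mm and grips with 20 to 120 N. Pads are 22 mm wide; open, the fingers measure 114 mm over their backs; the gripper's body (76 mm by 85 mm) begins 54 mm behind the grasp point. The pads swing forward as they close: fully open they stand 13 mm farther back than shut.
Start: joints at [1.082, 0.313, 0.046, 1.304, 0, 1.431], TCP at [0.197, 0.54, 0.25] pointing down, gripper open.
Joint ranges: [-2.76, 2.76], [-0.86, 1.69], [-1.03, 1.26], [-2.2, 2.34], [-1.47, 1.5], [-3.14, 3.14]. Speed limits (rad/s): [2.57, 2.57, 3.14, 3.14, 3.14, 3.14].

## Interface

Orientations are given as a unit quaternion [w, x, y, z].
In Python, from workcell import env gives the robot as it stands. The module is installed in compiled form; this text tells all that it offers.
- The arm moves only by the tool carry_out, never from a script. Its argument "steps" is a list of rows, each a list of 7 numbers: the gripper command: -1 is shut, 1 is fully open, values between are in proportion, then the shift along the tool's x, y, z in m, then the turn, a rotation vector about the tool's x, y, z in rad. A call has 1 to 20 rows; each row shifts and turns the commanded pose from where the row before left it, along the tool's axes as they then stand; what a row does not reach is not made up. A row lasts 1/8 s, in which the tool goes at most 62.5 mm and 10.7 degrees, less where a joint would pass 70% of its speed; a pose out of reach is approached as far as the arm can. A call with a gripper value outside its range is refused whole. The fingers move at their own pace and stop on an object; "grip_force" is the grip in N (left out, the last holds). Time passes only in rows, so rows that do not move let the fingers close. It gives the time, the measured TCP pose, the force and the opening at its end, in the units of the state.
- env.get_state(): the state, without advancing time (a new reading comes with each control period).
- env.read_camera(name): name is "scene" or "side" or "wrist"; returns a dict with "color" (400x640x3 uint8, red, green, blue), "K" (3x3 intrinsics, pixels), "R" (3x3) and "t" (3): a world point X has camera coordinates R X + t. Camera axes: x right, y down, z forward; pixel columns grow to the right and rows downward; lengths in m; the calibration is good to about 2 mm. A picture is of the moment at which its call begins. There is no depth.
- env.hand_in(): hands the job in, once; it reports no verdict.
The state is a dict: "clock": time; "joint_pos": joint angles; "qvel": joint speeds; "tau": joint torques, N m; "tcp_pos": TCP position; "orientation": TCP orientation; "wrist_force": force on the tool from outside, world axes, zero at the start; "ft_torque": the same for the moment, N m; "finger_gap": finger opening in m.
Only numpy, scipy, OpenCV 4.12 (cv2) and the standard library are available. Lean on these libraries where they do the work, as an engineer would, in place of code of your own. Each camera call takes 0.05 s, during which the arm holds its last target. There are 200 camera calls.

## Task

The thread in the press foot held in the vice is clogged and the tap is already started in it. Put the tap wrench fully down over the tap's square and run the tap in clockwise: half a turn forward, a quarter turn back, half a turn forward, a quarter back, and so on until you feel it come up gently against the bottom of the thread, without forcing it. Leave the wrench sitting on the tap and do not knock the things around over.

Things in the scene. Friction and masses are not known exactly. Their poses are not given: they have to be found in the camera images.
- vice: blue drill-press vice, bolted to the worktop, about 190 x 118 mm, jaws 54 mm high; it grips a white press foot with a round boss, top 76 mm above the worktop. Origin on the worktop, under the axis of boss and tap
- tap: upright steel tap standing in the boss, 22 mm round shank, square drive on top; origin on its axis at the boss's top, z up. It turns on its vertical axis and sinks 2.5 mm a turn; it cannot be tilted or pulled out. From the boss up 34 mm to the shoulder under the square it is a plain round shank
- tap_square (a point): centre of the tap's square drive: 16 mm across its flats, its sides parallel to x and y, 22.5 mm high, the top edges bevelled inwards over the last 3 mm; the top is 11.5 mm above this point and the shoulder, on which the wrench comes to rest, 11 mm below it (about 110 mm above the worktop). z points up
- tap_turn (a joint): turn of the tap, rad, growing as it is screwed in (clockwise from above). Its start differs from run to run. The reading at the bottom is not told: it comes late in the third half turn and must be felt. The tap drags with 0.12 N m; at the bottom the torque climbs by about 4 N m for each further rad; 0.2 to 0.4 N m is a gentle stop, over 0.6 N m the tap is being forced
- tap_wrench: loose straight tap wrench, steel, about 0.22 kg: block in the middle, a round handle 10 to 13 mm thick to either side along y at half height, 170 mm over the ends. Origin at the centre of the block's underside. It plays about 0.1 rad on the square before it turns the tap; all four quarter positions fit
- wrench_centre (a point): middle of the tap wrench: half-way up its block, on the axis of its hole. Block 30 mm (x) by 50 mm (y) by 22 mm high, lying flat on the worktop. The square hole goes through along z, 17.6 mm across its flats (sides parallel to x and y), with a 2 mm bevel at the lower mouth. Fully down on the tap, this point meets tap_square
- oil_bottle: slim white bottle with a red pointed cap, 38 mm across, 118 mm high, standing loose; origin at the centre of its underside
- bowl_nest_3: nest of white bowls, 67 mm across, 41 mm high, standing loose; origin at the centre of its underside
- marker_3: white felt marker with a red cap, 136 mm long, lying loose on the clipboard; origin under its middle

How it is judged:
By the outcome, as a careful person would: the job done as asked, in the order asked, and still so for the second after the job is handed in, with the robot touching nothing.
It also fails if it takes over 72 s, if anything falls off the work surface, if the arm or the gripper's body presses on something with over 40 N, if the wrist force passes 120 N, or if a joint passes its speed limit or range.

## Working session

There is one attempt and no reset: what is moved stays moved. The work goes in short steps, Python scripts to look and compute and a tool call to move; the robot and the scene stay as the last step left them, time stands still between calls to the robot, and variables do not carry over. Pictures are saved under pics/ and viewed, about 8 in all and at most 12, crops included, and the job is handed in when it is done.

Besides the shell and the picture viewer there is one more tool, called after "Request:" by a JSON object that holds its "name" and its "arguments". carry_out: Moves the arm, as the interface text tells. Its arguments: {"type":"object","properties":{"steps":{"type":"array","items":{"type":"array","items":{"type":"number"}}},"grip_force":{"type":"number"}},"required":["steps"]}

```bash
mkdir -p pics; cat > h.py <<'E'
import numpy as np, cv2
from workcell import env
def snap(name,fn,crop=None,scale=1):
    c=env.read_camera(name); np.savez(f'pics/{fn}.npz',**{k:c[k] for k in('color','K','R','t')})
    im=c['color'][:,:,::-1]
    if crop: x0,y0,x1,y1=crop; im=im[y0:y1,x0:x1]
    cv2.imwrite(f'pics/{fn}.png',cv2.resize(im,None,fx=scale,fy=scale,interpolation=cv2.INTER_CUBIC)); return c
def ray(c,u,v):
    d=c['R'].T@np.linalg.solve(c['K'],[u,v,1.]); return -c['R'].T@c['t'],d
def atz(c,u,v,z):
    o,d=ray(c,u,v); return o+d*(z-o[2])/d[2]
def proj(c,X):
    p=c['K']@(c['R']@np.array(X)+c['t']); return p[:2]/p[2]
def tri(c1,p1,c2,p2):
    o1,d1=ray(c1,*p1);o2,d2=ray(c2,*p2)
    s=np.linalg.lstsq(np.c_[d1,-d2],o2-o1,rcond=None)[0]
    a,b=o1+s[0]*d1,o2+s[1]*d2; return (a+b)/2,np.linalg.norm(a-b)
def load(fn): return dict(np.load(f'pics/{fn}.npz'))
E
python3 - <<'E'
from h import *
a=[]
for n in('scene','side','wrist'):
    c=snap(n,n+'0'); print(n,-c['R'].T@c['t'], c['K'][0,0])
print(env.get_state())
E
```

```text
scene [ 0.0107366  -1.04920128  0.73812194] 458.4425106049632
side [0.45516551 0.92902651 0.61133283] 372.947309828059
wrist [0.12338261 0.56629775 0.3739978 ] 332.8890708046518
{'clock': 0.15, 'joint_pos': array([1.08236878e+00, 3.13820755e-01, 4.52611653e-02, 1.30362085e+00,
       3.27496658e-05, 1.43120287e+00]), 'qvel': array([ 1.26026942e-04, -6.98696492e-04,  4.66673865e-03,  3.16469530e-04,
       -1.85120194e-03,  2.96037955e-05]), 'tau': array([ 2.10943581e-03, -4.81065631e+01,  2.98815000e+01,  1.39242524e-02,
       -1.61298976e-04,  2.18007466e-05]), 'tcp_pos': array([0.19636547, 0.54005448, 0.24962645]), 'orientation': array([ 2.99689696e-04,  8.19085384e-01,  5.73671208e-01, -6.24016028e-04]), 'wrist_force': array([ 0.31786287,  0.12148861, -0.18138609]), 'ft_torque': array([ 0.01937599, -0.003369  , -0.00943127]), 'finger_gap': 0.08526931592491221}
```

View pics/scene0.png

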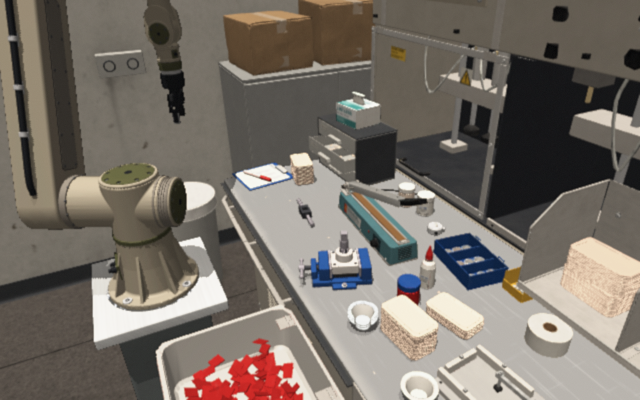

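View pics/side0.png

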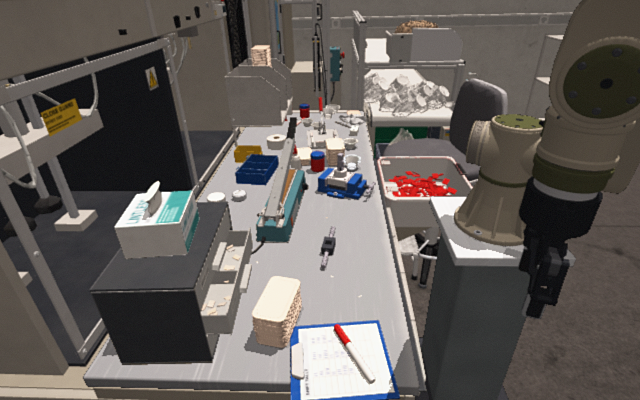

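The scene view shows the wrench near (306,210) and the tap on the vice near (344,240). In the side view they are near (329,246) and (344,168). I'll enlarge both.

```bash
python3 - <<'E'
from h import *
def cr(fn,x0,y0,w,h,s): 
    im=load(fn)['color'][y0:y0+h,x0:x0+w,::-1]; return cv2.resize(im,None,fx=s,fy=s,interpolation=cv2.INTER_CUBIC)
a=np.hstack([cr('scene0',290,190,40,40,7),cr('side0',305,220,50,40,7)])
b=np.hstack([cr('scene0',295,225,90,72,4),cr('side0',305,150,80,72,4)])
w=max(a.shape[1],b.shape[1]); p=lambda i:np.pad(i,((0,0),(0,w-i.shape[1]),(0,0)))
cv2.imwrite('pics/m1.png',np.vstack([p(a),p(b)]))
s,d=load('scene0'),load('side0')
print(tri(s,(306,210),d,(329,246)), atz(s,306,210,.011),atz(d,329,246,.011))
print(tri(s,(344,235),d,(344,163)))
E
```

```text
(array([0.47951146, 0.13176686, 0.01254282]), np.float64(0.00982558208879473)) [0.48605544 0.13564951 0.011     ] [0.47491612 0.1325864  0.011     ]
(array([ 0.44208905, -0.19114732,  0.11060294]), np.float64(0.023288819559468828))
```

View pics/m1.png

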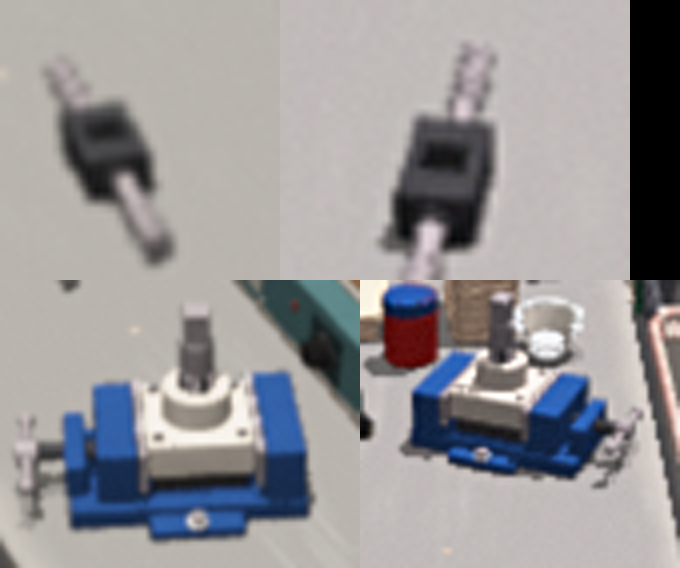

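```bash
python3 - <<'E'
from h import *
s,d=load('scene0'),load('side0')
print('hole',tri(s,(304.7,208.6),d,(328.3,242.6)), atz(s,304.7,208.6,.022),atz(d,328.3,242.6,.022))
print('ends',atz(s,298.9,199.3,.011),atz(s,312.9,225.7,.011),atz(d,333.3,227.1,.011))
print('taptop',tri(s,(344.25,233),d,(340.75,154.5)),atz(s,344.25,233,.1325),atz(d,340.75,154.5,.1325))
print('boss',tri(s,(344.25,251),d,(340.75,170.5)),atz(s,344.25,251,.076),atz(d,340.75,170.5,.076))
w=load('wrist0');R=env.get_state();from scipy.spatial.transform import Rotation as Ro
q=R['orientation'];M=Ro.from_quat(np.r_[q[1:],q[0]]).as_matrix();print(M.round(3));print('cam in tool',M.T@(-w['R'].T@w['t']-R['tcp_pos']),(w['R']@M).round(2))
E
```

```text
hole (array([0.47806293, 0.12973601, 0.02061563]), np.float64(0.0027939254053504286)) [0.47873477 0.12786807 0.022     ] [0.47668988 0.13243315 0.022     ]
ends [0.49343086 0.21297197 0.011     ] [0.46686354 0.03820747 0.011     ] [0.46437856 0.04338937 0.011     ]
taptop (array([ 0.44424016, -0.20666796,  0.12970916]), np.float64(0.004491678888568031)) [ 0.44490036 -0.2097024   0.1325    ] [ 0.44231742 -0.197601    0.1325    ]
boss (array([ 0.44473005, -0.20336582,  0.07369954]), np.float64(0.006519562051739332)) [ 0.44697322 -0.20538159  0.076     ] [ 0.44184314 -0.19542861  0.076     ]
[[ 0.342  0.94  -0.001]
 [ 0.94  -0.342 -0.001]
 [-0.001 -0.    -1.   ]]
cam in tool [-0.00045292 -0.07758523 -0.12435339] [[ 1.    0.    0.  ]
 [-0.    0.95 -0.31]
 [-0.    0.31  0.95]]
```

Request:
{"name": "carry_out", "arguments": {"steps": [[1, -0.029, 0.0405, 0.005, 0, 0, 0], [1, -0.029, 0.0405, 0.005, 0, 0, 0], [1, -0.029, 0.0405, 0.005, 0, 0, 0], [1, -0.029, 0.0405, 0.005, 0, 0, 0], [1, -0.029, 0.0405, 0.005, 0, 0, 0], [1, -0.029, 0.0405, 0.005, 0, 0, 0], [1, -0.029, 0.0405, 0.005, 0, 0, 0], [1, -0.029, 0.0405, 0.005, 0, 0, 0], [1, -0.029, 0.0405, 0.005, 0, 0, 0], [1, -0.029, 0.0405, 0.005, 0, 0, 0], [1, 0, 0, 0, 0, 0, -0.177], [1, 0, 0, 0, 0, 0, -0.177], [1, 0, 0, 0, 0, 0, -0.177], [1, 0, 0, 0, 0, 0, -0.177], [1, 0, 0, 0, 0, 0, -0.177], [1, 0, 0, 0, 0, 0, -0.177], [1, 0, 0, 0, 0, 0, -0.177], [1, 0, 0, 0, 0, 0, -0.177], [1, 0, 0, 0, 0, 0, -0.177], [1, 0, 0, 0, 0, 0, -0.177]]}}

```text
clock: 2.65
tcp_pos: [0.4778, 0.1294, 0.2]
orientation: [-0.0, 0.072, 0.997, 0.0]
wrist_force: [0.3, 0.6, -0.2]
finger_gap: 0.0853
```

```bash
cat >> h.py <<'E'
from scipy.spatial.transform import Rotation as Ro
def st(p=True):
    s=env.get_state();q=s['orientation'];M=Ro.from_quat(np.r_[q[1:],q[0]]).as_matrix();s['M']=M
    s['psi']=np.degrees(np.arctan2(M[1,0],M[0,0]))
    if p: print('t',round(s['clock'],2),'tcp',s['tcp_pos'].round(4),'psi',s['psi'].round(2),'j6',s['joint_pos'][5].round(3),'F',s['wrist_force'].round(2),'T',s['ft_torque'].round(3),'gap',round(s['finger_gap'],4),'z',M[:,2].round(3))
    return s
E
python3 - <<'E'
from h import *
st(); snap('wrist','w1')
E
```

```text
t 2.65 tcp [0.4778 0.1294 0.2   ] psi 171.76 j6 -1.325 F [ 0.28  0.63 -0.18] T [ 0.019 -0.064  0.05 ] gap 0.0853 z [-0.001  0.    -1.   ]
```

View pics/w1.png

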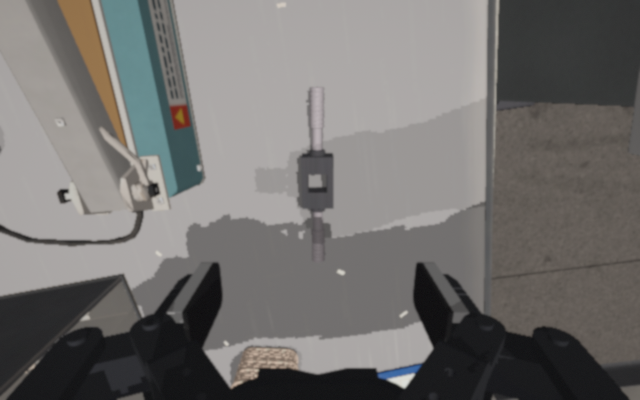

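The wrist view shows the wrench: hole near (316,182), block spanning (300–334, 153–210), handle ends at (317,88) and (318,260).

```bash
python3 - <<'E'
from h import *
w=load('w1'); s=st(0)
a=atz(w,317,90,.011);b=atz(w,317.5,259,.011);h=atz(w,316.5,181,.022)
print(a,b,(a+b)/2,np.linalg.norm(a-b),h)
for (u,v) in [(300,153),(334,153),(299,209),(334,210)]: print(atz(w,u,v,.022))
d=a-b; print('psi of block x', np.degrees(np.arctan2(d[1],d[0]))%180+90)
cv2.imwrite('pics/w1c.png',cv2.resize(w['color'][75:275,260:380,::-1],None,fx=3,fy=3,interpolation=cv2.INTER_CUBIC))
E
```

```text
[0.4674384  0.04814581 0.011     ] [0.49120219 0.21485031 0.011     ] [0.47932029 0.13149806 0.011     ] 0.16838975127492417 [0.47959127 0.1282968  0.022     ]
[0.49068425 0.10002794 0.022     ]
[0.45996214 0.10450038 0.022     ]
[0.50029508 0.15339606 0.022     ]
[0.46706741 0.15927051 0.022     ]
psi of block x 171.88712285372804
```

View pics/w1c.png

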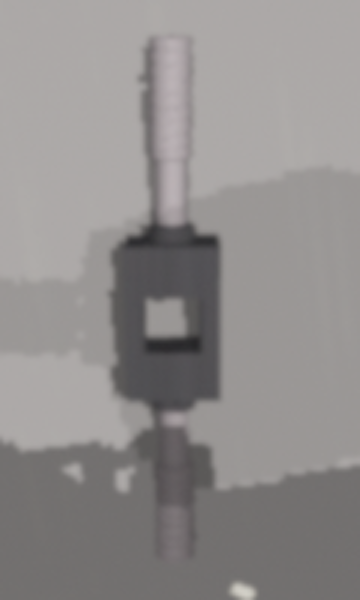

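Request:
{"name": "carry_out", "arguments": {"steps": [[1, -0.001, 0.001, 0.04, 0, 0, 0], [1, 0, 0, 0.05, 0, 0, 0], [1, 0, 0, 0.05, 0, 0, 0], [1, 0, 0, 0.028, 0, 0, 0], [1, 0, 0, 0.01, 0, 0, 0], [-1, 0, 0, 0, 0, 0, 0], [-1, 0, 0, 0, 0, 0, 0], [-1, 0, 0, 0, 0, 0, 0], [-1, 0, 0, 0, 0, 0, 0], [-1, 0, 0, 0, 0, 0, 0], [-1, 0, 0, 0, 0, 0, 0]], "grip_force": 60}}

```text
clock: 4.08
tcp_pos: [0.4803, 0.1305, 0.0237]
orientation: [0.001, 0.075, 0.997, 0.0]
wrist_force: [-0.8, 0.2, 6.2]
finger_gap: 0.0285
```

```bash
python3 - <<'E'
from h import *
st()
E
```

```text
t 4.08 tcp [0.4803 0.1305 0.0237] psi 171.43 j6 -1.317 F [-0.84  0.16  6.16] T [ 0.056  0.259 -0.033] gap 0.0285 z [ 0.003  0.    -1.   ]
```

Request:
{"name": "carry_out", "arguments": {"steps": [[-1, 0, 0, -0.02, 0, 0, 0], [-1, 0, 0, -0.04, 0, 0, 0], [-1, 0, 0, -0.05, 0, 0, 0], [-1, 0, 0, -0.05, 0, 0, 0], [-1, 0, 0, -0.045, 0, 0, 0], [-1, -0.012, -0.045, 0, 0, 0, 0], [-1, -0.012, -0.045, 0, 0, 0, 0], [-1, -0.012, -0.045, 0, 0, 0, 0], [-1, -0.012, -0.045, 0, 0, 0, 0], [-1, -0.012, -0.045, 0, 0, 0, 0], [-1, -0.012, -0.045, 0, 0, 0, 0], [-1, 0, 0, 0, 0, 0, 0], [-1, 0, 0, 0, 0, 0, 0]]}}

```text
clock: 5.7
tcp_pos: [0.5096, -0.1471, 0.2271]
orientation: [-0.0, 0.075, 0.997, 0.0]
wrist_force: [0.8, 0.5, -2.6]
finger_gap: 0.0285
```

```bash
python3 - <<'E'
from h import *
st(); c=snap('wrist','w2'); print(proj(c,(.444,-.204,.1325)))
E
```

```text
t 5.7 tcp [ 0.5096 -0.1471  0.2271] psi 171.39 j6 -1.853 F [ 0.8   0.54 -2.63] T [-0.002  0.021 -0.003] gap 0.0285 z [-0.001  0.001 -1.   ]
[407.41216235 114.87869262]
```

View pics/w2.png

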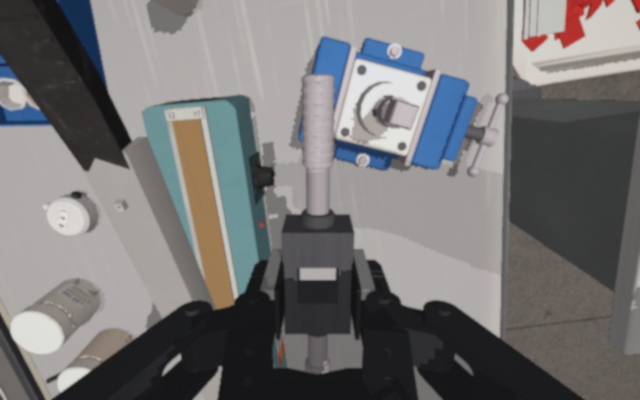

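The wrench is held squarely, with its hole at about (318,282). The tap is visible at about (405,113). I'll enlarge both.

```bash
python3 - <<'E'
from h import *
w=load('w2')
a=cv2.resize(w['color'][75:150,350:450,::-1],None,fx=8,fy=8,interpolation=cv2.INTER_CUBIC)
b=cv2.resize(w['color'][210:340,270:370,::-1],None,fx=4,fy=4,interpolation=cv2.INTER_CUBIC)
cv2.imwrite('pics/w2t.png',a);cv2.imwrite('pics/w2h.png',b)
E
```

```text
(no output)
```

View pics/w2t.png

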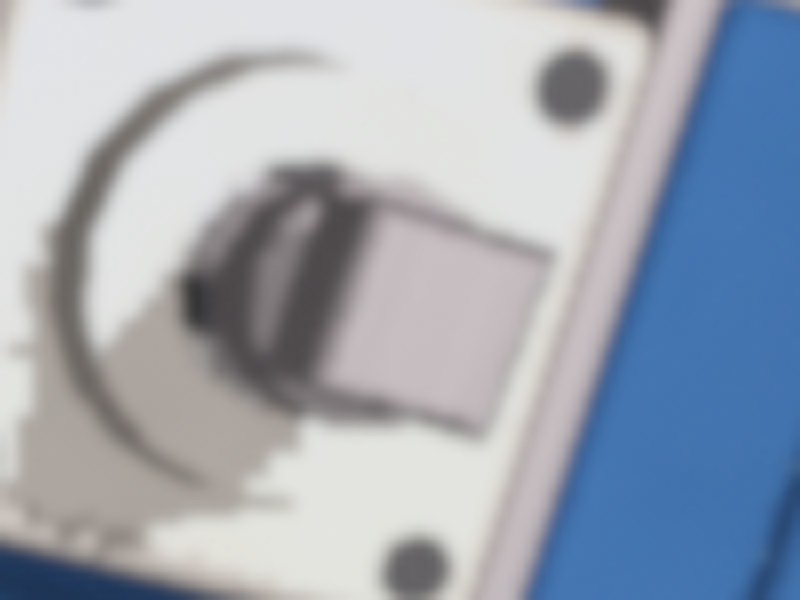

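View pics/w2h.png

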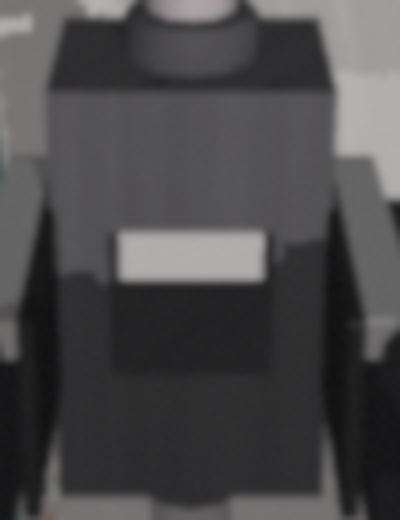

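```bash
python3 - <<'E'
from h import *
w=load('w2');s=st(0)
t=[(372,203),(552,255),(487,433),(318,383)]
P=np.array([atz(w,350+u/8,75+v/8,.1325) for u,v in t]);print(P.round(4),'c',P.mean(0).round(4))
for i in range(4):
    e=P[(i+1)%4]-P[i];print(np.linalg.norm(e).round(4),np.degrees(np.arctan2(e[1],e[0])).round(1)%90)
h=[(112,230),(270,230),(272,375),(112,375)]
Q=np.array([atz(w,270+u/4,210+v/4,s['tcp_pos'][2]-.0017) for u,v in h])
print('hole in tool',((Q-s['tcp_pos'])@s['M']).round(4),((Q-s['tcp_pos'])@s['M']).mean(0).round(4))
b=[(48,90),(335,90),(322,495),(62,495)]
Q=np.array([atz(w,270+u/4,210+v/4,s['tcp_pos'][2]-.0017) for u,v in b])
print('block in tool',((Q-s['tcp_pos'])@s['M']).round(4),((Q-s['tcp_pos'])@s['M']).mean(0).round(4))
E
```

```text
[[ 0.4502 -0.2139  0.1325]
 [ 0.4364 -0.2078  0.1325]
 [ 0.4424 -0.1947  0.1325]
 [ 0.4556 -0.2007  0.1325]] c [ 0.4461 -0.2043  0.1325]
0.0151 66.19999999999999
0.0144 65.4
0.0145 65.5
0.0143 67.9
hole in tool [[-0.0096 -0.0094  0.0017]
 [ 0.0073 -0.0093  0.0017]
 [ 0.0078  0.0087  0.0017]
 [-0.0099  0.0087  0.0017]] [-0.0011 -0.0003  0.0017]
block in tool [[-0.0158 -0.0255  0.0017]
 [ 0.0137 -0.0255  0.0017]
 [ 0.0138  0.0248  0.0017]
 [-0.0159  0.0247  0.0017]] [-0.0011 -0.0004  0.0017]
```

Request:
{"name": "carry_out", "arguments": {"steps": [[-1, 0.0185, -0.022, 0, 0, 0, 0], [-1, 0.0185, -0.022, 0, 0, 0, 0], [-1, 0.0185, -0.022, 0, 0, 0, 0], [-1, 0, 0, 0, 0, 0, 0.1325], [-1, 0, 0, 0, 0, 0, 0.1325], [-1, 0, 0, 0, 0, 0, 0], [-1, 0, 0, 0, 0, 0, 0]]}}

```text
clock: 6.62
tcp_pos: [0.4455, -0.2035, 0.2274]
orientation: [0.0, 0.204, 0.979, 0.0]
wrist_force: [0.5, 0.8, -2.4]
finger_gap: 0.0288
```

```bash
python3 - <<'E'
from h import *
st()
s=load('scene0')
print('bottle tip',atz(s,431,249,.118),'base',atz(s,428,286,0)); print('jar',atz(s,408,283,.08),atz(s,408,300,0),'rail',atz(s,375,240,.06))
c=snap('side','s3'); im=c['color'][:,:,::-1]
d=snap('scene','c3'); jm=d['color'][:,:,::-1]
cv2.imwrite('pics/m3.png',np.hstack([cv2.resize(im[80:220,270:390],None,fx=3.3,fy=3.3),cv2.resize(jm[160:300,285:405],None,fx=3.3,fy=3.3)]))
for X in [(.445,-.204,.1325),(.445,-.204,.076)]: print(proj(c,X),proj(d,X))
E
```

```text
t 6.62 tcp [ 0.4455 -0.2035  0.2274] psi 156.45 j6 -1.753 F [ 0.5   0.75 -2.39] T [-0.038 -0.     0.003] gap 0.0288 z [ 0.  0. -1.]
bottle tip [ 0.60396134 -0.34461528  0.118     ] base [ 0.6124593  -0.33779527  0.        ]
jar [ 0.5138791  -0.38622291  0.08      ] [ 0.53871422 -0.35872915  0.        ] rail [ 0.55356253 -0.17723951  0.06      ]
[339.91337524 153.73097304] [343.21217039 231.87088335]
[339.78508511 169.39541194] [343.29691173 250.92488878]
```

View pics/m3.png

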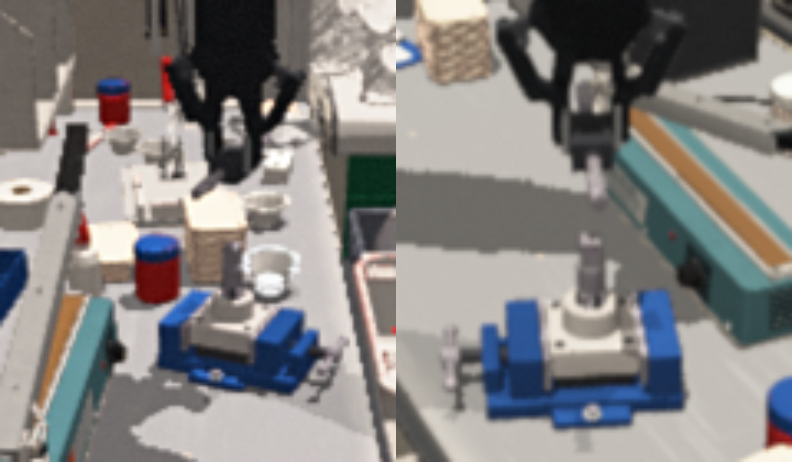

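Request:
{"name": "carry_out", "arguments": {"steps": [[-1, 0, -0.0008, 0.03, 0, 0, 0], [-1, 0, 0, 0.03, 0, 0, 0], [-1, 0, 0, 0.008, 0, 0, 0], [-1, 0, 0, 0.004, 0, 0, 0], [-1, 0, 0, 0.003, 0, 0, 0], [-1, 0, 0, 0, 0, 0, 0]]}}

```text
clock: 7.48
tcp_pos: [0.4455, -0.2054, 0.1529]
orientation: [0.001, 0.206, 0.979, -0.0]
wrist_force: [-0.4, 0.1, -2.3]
finger_gap: 0.0282
```

```bash
python3 - <<'E'
from h import *
st()
E
```

```text
t 7.47 tcp [ 0.4455 -0.2054  0.1529] psi 156.25 j6 -1.752 F [-0.44  0.11 -2.33] T [-0.064  0.012  0.02 ] gap 0.0282 z [ 0.001 -0.001 -1.   ]
```

Request:
{"name": "carry_out", "arguments": {"steps": [[-1, 0, 0.0006, 0.003, 0, 0, 0], [-1, 0, 0, 0.003, 0, 0, 0], [-1, 0, 0, 0, 0, 0, 0]]}}

```text
clock: 7.85
tcp_pos: [0.4452, -0.2045, 0.1459]
orientation: [-0.0, 0.206, 0.979, 0.0]
wrist_force: [-0.6, -0.3, -2.2]
finger_gap: 0.0286
```

```bash
python3 - <<'E'
from h import *
st()
E
```

```text
t 7.85 tcp [ 0.4452 -0.2045  0.1459] psi 156.25 j6 -1.751 F [-0.62 -0.27 -2.21] T [0.002 0.079 0.048] gap 0.0286 z [-0.  0. -1.]
```

It is going on freely, now 10 mm below the tap's top edge. I'll continue down to the shoulder.

Request:
{"name": "carry_out", "arguments": {"steps": [[-1, 0, 0, 0.004, 0, 0, 0], [-1, 0, 0, 0.004, 0, 0, 0], [-1, 0, 0, 0.002, 0, 0, 0], [-1, 0, 0, 0.002, 0, 0, 0], [-1, 0, 0, 0, 0, 0, 0]]}}

```text
clock: 8.48
tcp_pos: [0.4453, -0.2045, 0.1341]
orientation: [-0.0, 0.206, 0.979, 0.0]
wrist_force: [-1.0, -0.5, -1.7]
finger_gap: 0.0292
```

```bash
python3 - <<'E'
from h import *
st()
E
```

```text
t 8.47 tcp [ 0.4453 -0.2045  0.1341] psi 156.25 j6 -1.751 F [-1.05 -0.5  -1.66] T [ 0.041  0.047 -0.028] gap 0.0292 z [-0.  0. -1.]
```

Request:
{"name": "carry_out", "arguments": {"steps": [[-1, 0, 0, 0.001, 0, 0, 0], [-1, 0, 0, 0.0005, 0, 0, 0], [-1, 0, 0, 0, 0, 0, 0]]}}

```text
clock: 8.85
tcp_pos: [0.4454, -0.2046, 0.1332]
orientation: [0.0, 0.206, 0.979, -0.0]
wrist_force: [-2.4, 1.2, 3.4]
finger_gap: 0.0285
```

```bash
python3 - <<'E'
from h import *
st()
E
```

```text
t 8.85 tcp [ 0.4454 -0.2046  0.1332] psi 156.25 j6 -1.751 F [-2.36  1.22  3.42] T [ 0.174  0.463 -0.032] gap 0.0285 z [ 0. -0. -1.]
```

Request:
{"name": "carry_out", "arguments": {"steps": [[-1, 0, 0, 0, 0, 0, 0.08], [-1, 0, 0, 7e-05, 0, 0, 0.18], [-1, 0, 0, 7e-05, 0, 0, 0.18], [-1, 0, 0, 7e-05, 0, 0, 0.18], [-1, 0, 0, 7e-05, 0, 0, 0.18], [-1, 0, 0, 7e-05, 0, 0, 0.18], [-1, 0, 0, 7e-05, 0, 0, 0.18], [-1, 0, 0, 7e-05, 0, 0, 0.18], [-1, 0, 0, 7e-05, 0, 0, 0.18]]}}

```text
clock: 9.98
tcp_pos: [0.4448, -0.2038, 0.1324]
orientation: [-0.001, 0.825, 0.565, 0.0]
wrist_force: [-2.2, 2.8, 3.9]
finger_gap: 0.029
```

```bash
python3 - <<'E'
from h import *
st()
E
```

```text
t 9.97 tcp [ 0.4448 -0.2038  0.1324] psi 68.85 j6 -0.225 F [-2.21  2.84  3.85] T [0.695 0.632 0.152] gap 0.029 z [-0.001  0.001 -1.   ]
```

Request:
{"name": "carry_out", "arguments": {"steps": [[-1, 0, 0, 7e-05, 0, 0, 0.18], [-1, 0, 0, 7e-05, 0, 0, 0.18], [-1, 0, 0, 7e-05, 0, 0, 0.18], [-1, 0, 0, 7e-05, 0, 0, 0.18], [-1, 0, 0, 7e-05, 0, 0, 0.18], [-1, 0, 0, 7e-05, 0, 0, 0.18], [-1, 0, 0, 7e-05, 0, 0, 0.18], [-1, 0, 0, 7e-05, 0, 0, 0.18], [-1, 0, 0, 7e-05, 0, 0, 0.18], [-1, 0, 0, 4e-05, 0, 0, 0.11], [-1, 0, 0, 0, 0, 0, 0]]}}

```text
clock: 11.35
tcp_pos: [0.4453, -0.2036, 0.1316]
orientation: [-0.001, 0.966, -0.258, -0.0]
wrist_force: [-1.7, 5.7, 4.3]
finger_gap: 0.0285
```

```bash
python3 - <<'E'
from h import *
st()
E
```

```text
t 11.35 tcp [ 0.4453 -0.2036  0.1316] psi -29.85 j6 1.498 F [-1.74  5.74  4.26] T [1.088 0.321 0.106] gap 0.0285 z [ 0.     0.002 -1.   ]
```

Request:
{"name": "carry_out", "arguments": {"steps": [[-1, -0.0002, -0.0004, 0, 0, 0, -0.16], [-1, 0, 0, 0, 0, 0, -0.165], [-1, 0, 0, -7e-05, 0, 0, -0.18], [-1, 0, 0, -7e-05, 0, 0, -0.18], [-1, 0, 0, -7e-05, 0, 0, -0.18], [-1, 0, 0, -7e-05, 0, 0, -0.18], [-1, 0, 0, -7e-05, 0, 0, -0.18], [-1, 0, 0, -7e-05, 0, 0, -0.18], [-1, 0, 0, -7e-05, 0, 0, -0.18], [-1, 0, 0, -7e-05, 0, 0, -0.18], [-1, 0, 0, 0, 0, 0, 0]]}}

```text
clock: 12.72
tcp_pos: [0.4449, -0.2038, 0.1321]
orientation: [-0.001, 0.813, 0.582, -0.0]
wrist_force: [-2.9, 3.0, 3.3]
finger_gap: 0.0285
```

```bash
python3 - <<'E'
from h import *
st()
E
```

```text
t 12.72 tcp [ 0.4449 -0.2038  0.1321] psi 71.14 j6 -0.265 F [-2.85  3.04  3.34] T [ 0.832  0.636 -0.118] gap 0.0285 z [-0.001  0.001 -1.   ]
```

Request:
{"name": "carry_out", "arguments": {"steps": [[-1, 0, 0, 0, 0, 0, 0.14], [-1, 0, 0, 0, 0, 0, 0.14], [-1, 0, 0, 7e-05, 0, 0, 0.18], [-1, 0, 0, 7e-05, 0, 0, 0.18], [-1, 0, 0, 7e-05, 0, 0, 0.18], [-1, 0, 0, 7e-05, 0, 0, 0.18], [-1, 0, 0, 7e-05, 0, 0, 0.18], [-1, 0, 0, 7e-05, 0, 0, 0.18], [-1, 0, 0, 7e-05, 0, 0, 0.18], [-1, 0, 0, 7e-05, 0, 0, 0.18], [-1, 0, 0, 7e-05, 0, 0, 0.18], [-1, 0, 0, 7e-05, 0, 0, 0.18], [-1, 0, 0, 7e-05, 0, 0, 0.18], [-1, 0, 0, 7e-05, 0, 0, 0.18], [-1, 0, 0, 7e-05, 0, 0, 0.18], [-1, 0, 0, 7e-05, 0, 0, 0.18], [-1, 0, 0, 7e-05, 0, 0, 0.18], [-1, 0, 0, 7e-05, 0, 0, 0.18], [-1, 0, 0, 7e-05, 0, 0, 0.12], [-1, 0, 0, 0, 0, 0, 0.05]]}}

```text
clock: 15.22
tcp_pos: [0.4454, -0.204, 0.1309]
orientation: [0.0, -0.501, 0.866, 0.0]
wrist_force: [-0.8, 3.2, 2.4]
finger_gap: 0.0286
```

```bash
python3 - <<'E'
from h import *
st()
E
```

```text
t 15.22 tcp [ 0.4454 -0.204   0.1309] psi -119.88 j6 3.069 F [-0.82  3.23  2.38] T [0.691 0.328 0.089] gap 0.0286 z [ 0.  0. -1.]
```

Request:
{"name": "carry_out", "arguments": {"steps": [[-1, 0, 0, 0, 0, 0, -0.17], [-1, 0, 0, 0, 0, 0, -0.18], [-1, 0, 0, -7e-05, 0, 0, -0.18], [-1, 0, 0, -7e-05, 0, 0, -0.18], [-1, 0, 0, -7e-05, 0, 0, -0.18], [-1, 0, 0, -7e-05, 0, 0, -0.18], [-1, 0, 0, -7e-05, 0, 0, -0.18], [-1, 0, 0, -7e-05, 0, 0, -0.18], [-1, 0, 0, -7e-05, 0, 0, -0.18], [-1, 0, 0, -7e-05, 0, 0, -0.18], [-1, 0, 0, 0, 0, 0, 0]]}}

```text
clock: 16.6
tcp_pos: [0.4453, -0.2035, 0.1314]
orientation: [-0.001, 0.989, -0.149, -0.0]
wrist_force: [-0.7, 5.2, 3.2]
finger_gap: 0.0287
```

```bash
python3 - <<'E'
from h import *
st()
E
```

```text
t 16.6 tcp [ 0.4453 -0.2035  0.1314] psi -17.13 j6 1.276 F [-0.66  5.18  3.21] T [ 1.083  0.312 -0.138] gap 0.0287 z [ 0.     0.001 -1.   ]
```

Request:
{"name": "carry_out", "arguments": {"steps": [[1, 0, 0, 0, 0, 0, 0], [1, 0, 0, 0, 0, 0, 0], [1, 0, 0, 0, 0, 0, 0], [1, 0, 0, 0, 0, 0, 0], [1, 0, 0, -0.025, 0, 0, 0], [1, 0, 0, -0.025, 0, 0, 0], [1, 0, 0, 0, 0, 0, -0.1745], [1, 0, 0, 0, 0, 0, -0.1745], [1, 0, 0, 0, 0, 0, -0.1745], [1, 0, 0, 0, 0, 0, -0.1745], [1, 0, 0, 0, 0, 0, -0.1745], [1, 0, 0, 0, 0, 0, -0.1745], [1, 0, 0, 0, 0, 0, -0.1745], [1, 0, 0, 0, 0, 0, -0.1745], [1, 0, 0, 0, 0, 0, -0.1745], [1, 0, 0, 0, 0, 0, -0.1745], [1, 0, 0, 0, 0, 0, -0.1745], [1, 0, 0, 0, 0, 0, -0.1745], [1, 0, 0, 0, 0, 0, -0.1745], [1, 0, 0, 0, 0, 0, -0.1745]]}}

```text
clock: 19.1
tcp_pos: [0.4454, -0.2042, 0.1815]
orientation: [0.0, 0.476, 0.88, -0.0]
wrist_force: [0.8, 0.4, 0.1]
finger_gap: 0.0853
```

Request:
{"name": "carry_out", "arguments": {"steps": [[1, 0, 0, 0, 0, 0, -0.1745], [1, 0, 0, 0, 0, 0, -0.1745], [1, 0, 0, 0, 0, 0, -0.1745], [1, 0, 0, 0, 0, 0, -0.1745], [1, 0, 0, 0, 0, 0, 0], [1, 0, 0, 0, 0, 0, 0]]}}

```text
clock: 19.85
tcp_pos: [0.4454, -0.2042, 0.1815]
orientation: [0.0, 0.15, 0.989, 0.0]
wrist_force: [0.2, 0.7, 0.4]
finger_gap: 0.0857
```

```bash
python3 - <<'E'
from h import *
st(); c=snap('wrist','w4')
cv2.imwrite('pics/w4c.png',cv2.resize(c['color'][150:400,180:460,::-1],None,fx=2.2,fy=2.2,interpolation=cv2.INTER_CUBIC))
E
```

```text
t 19.85 tcp [ 0.4454 -0.2042  0.1815] psi 162.72 j6 -1.863 F [0.22 0.69 0.39] T [-0.004  0.014  0.002] gap 0.0857 z [ 0. -0. -1.]
```

View pics/w4c.png

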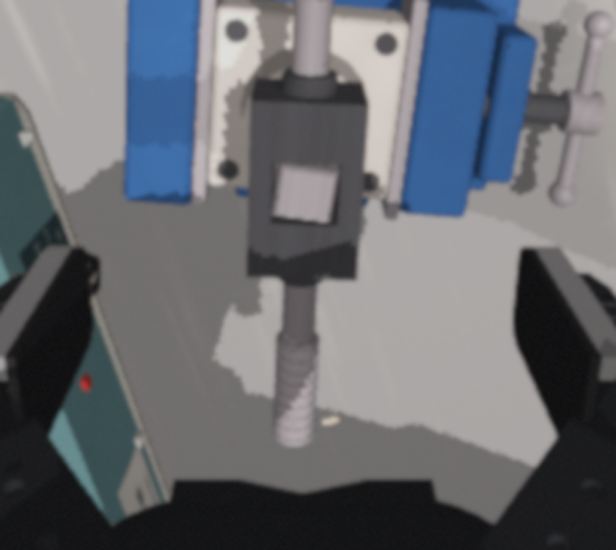

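The wrench sits flat on the tap, with the tap's top flush with the block's top at about (305,195) in the crop. I'll lower and re-grip.

Request:
{"name": "carry_out", "arguments": {"steps": [[1, 0, 0, 0.025, 0, 0, 0], [1, 0, 0, 0.0245, 0, 0, 0], [1, 0, 0, 0, 0, 0, 0], [-1, 0, 0, 0, 0, 0, 0], [-1, 0, 0, 0, 0, 0, 0], [-1, 0, 0, 0, 0, 0, 0], [-1, 0, 0, 0, 0, 0, 0], [-1, 0, 0, 0, 0, 0, 0], [-1, 0, 0, 0, 0, 0, 0]]}}

```text
clock: 21.02
tcp_pos: [0.4452, -0.2043, 0.1329]
orientation: [0.0, 0.149, 0.989, -0.0]
wrist_force: [-3.0, 1.2, 5.3]
finger_gap: 0.0284
```

```bash
python3 - <<'E'
from h import *
st()
E
```

```text
t 21.02 tcp [ 0.4452 -0.2043  0.1329] psi 162.87 j6 -1.866 F [-2.96  1.24  5.33] T [ 0.094  0.565 -0.059] gap 0.0284 z [ 0.    -0.001 -1.   ]
```

Request:
{"name": "carry_out", "arguments": {"steps": [[-1, 0, 0, 0, 0, 0, 0.14], [-1, 0, 0, 0, 0, 0, 0.14], [-1, 0, 0, 7e-05, 0, 0, 0.18], [-1, 0, 0, 7e-05, 0, 0, 0.18], [-1, 0, 0, 7e-05, 0, 0, 0.18], [-1, 0, 0, 7e-05, 0, 0, 0.18], [-1, 0, 0, 7e-05, 0, 0, 0.18], [-1, 0, 0, 7e-05, 0, 0, 0.18], [-1, 0, 0, 7e-05, 0, 0, 0.18], [-1, 0, 0, 7e-05, 0, 0, 0.18], [-1, 0, 0, 7e-05, 0, 0, 0.18], [-1, 0, 0, 5e-05, 0, 0, 0.1], [-1, 0, 0, 0, 0, 0, 0], [-1, 0, 0, 0, 0, 0, 0]]}}

```text
clock: 22.78
tcp_pos: [0.4447, -0.2034, 0.132]
orientation: [-0.001, 0.912, 0.409, -0.0]
wrist_force: [-3.5, 2.8, 6.3]
finger_gap: 0.0288
```

```bash
python3 - <<'E'
from h import *
st()
E
```

```text
t 22.77 tcp [ 0.4447 -0.2034  0.132 ] psi 48.32 j6 0.134 F [-3.49  2.77  6.27] T [0.525 0.758 0.079] gap 0.0288 z [-0.001  0.001 -1.   ]
```

Request:
{"name": "carry_out", "arguments": {"steps": [[-1, 0, 0, 2e-05, 0, 0, 0.05], [-1, 0, 0, 0, 0, 0, 0]]}}

```text
clock: 23.02
tcp_pos: [0.4447, -0.2034, 0.132]
orientation: [-0.001, 0.922, 0.386, -0.0]
wrist_force: [-2.9, 1.9, 5.8]
finger_gap: 0.0286
```

```bash
python3 - <<'E'
from h import *
st()
E
```

```text
t 23.02 tcp [ 0.4447 -0.2034  0.132 ] psi 45.44 j6 0.184 F [-2.89  1.9   5.78] T [0.578 0.681 0.101] gap 0.0286 z [-0.001  0.001 -1.   ]
```

Request:
{"name": "carry_out", "arguments": {"steps": [[-1, 0, 0, 2e-05, 0, 0, 0.04], [-1, 0, 0, 1e-05, 0, 0, 0.04], [-1, 0, 0, 0, 0, 0, 0]]}}

```text
clock: 23.4
tcp_pos: [0.4448, -0.2034, 0.132]
orientation: [-0.001, 0.937, 0.349, -0.0]
wrist_force: [-2.8, 2.9, 6.5]
finger_gap: 0.0283
```

```bash
cat > s.py <<'E'
from h import *
st()
E
python3 s.py
```

```text
t 23.4 tcp [ 0.4448 -0.2034  0.132 ] psi 40.86 j6 0.264 F [-2.81  2.89  6.45] T [0.61  0.719 0.141] gap 0.0283 z [-0.001  0.001 -1.   ]
```

Request:
{"name": "carry_out", "arguments": {"steps": [[-1, 0, 0, 2e-05, 0, 0, 0.04], [-1, 0, 0, 1e-05, 0, 0, 0.04], [-1, 0, 0, 0, 0, 0, 0]]}}

```text
clock: 23.78
tcp_pos: [0.4448, -0.2034, 0.132]
orientation: [-0.001, 0.95, 0.311, -0.0]
wrist_force: [-2.9, 3.1, 6.5]
finger_gap: 0.0287
```

```bash
python3 s.py
```

```text
t 23.77 tcp [ 0.4448 -0.2034  0.132 ] psi 36.28 j6 0.344 F [-2.89  3.09  6.47] T [0.594 0.692 0.069] gap 0.0287 z [-0.001  0.001 -1.   ]
```

Request:
{"name": "carry_out", "arguments": {"steps": [[-1, 0, 0, 2e-05, 0, 0, 0.04], [-1, 0, 0, 1e-05, 0, 0, 0.04], [-1, 0, 0, 0, 0, 0, 0]]}}

```text
clock: 24.15
tcp_pos: [0.4448, -0.2033, 0.1319]
orientation: [-0.001, 0.962, 0.273, -0.0]
wrist_force: [-3.1, 3.5, 6.0]
finger_gap: 0.0287
```

```bash
python3 s.py
```

```text
t 24.15 tcp [ 0.4448 -0.2033  0.1319] psi 31.7 j6 0.424 F [-3.07  3.53  6.  ] T [0.652 0.653 0.072] gap 0.0287 z [-0.001  0.001 -1.   ]
```

Request:
{"name": "carry_out", "arguments": {"steps": [[-1, 0, 0, 2e-05, 0, 0, 0.04], [-1, 0, 0, 1e-05, 0, 0, 0.04], [-1, 0, 0, 0, 0, 0, 0]]}}

```text
clock: 24.52
tcp_pos: [0.4448, -0.2033, 0.1319]
orientation: [-0.001, 0.972, 0.234, -0.0]
wrist_force: [-3.8, 3.3, 6.3]
finger_gap: 0.0287
```

```bash
python3 s.py
```

```text
t 24.52 tcp [ 0.4448 -0.2033  0.1319] psi 27.11 j6 0.504 F [-3.83  3.29  6.32] T [0.663 0.677 0.122] gap 0.0287 z [-0.001  0.001 -1.   ]
```

Request:
{"name": "carry_out", "arguments": {"steps": [[-1, 0, 0, 2e-05, 0, 0, 0.04], [-1, 0, 0, 1e-05, 0, 0, 0.04], [-1, 0, 0, 0, 0, 0, 0]]}}

```text
clock: 24.9
tcp_pos: [0.4448, -0.2033, 0.1319]
orientation: [-0.001, 0.981, 0.195, -0.0]
wrist_force: [-2.9, 3.1, 6.4]
finger_gap: 0.0288
```

```bash
python3 s.py
```

```text
t 24.9 tcp [ 0.4448 -0.2033  0.1319] psi 22.53 j6 0.584 F [-2.91  3.07  6.45] T [0.666 0.648 0.071] gap 0.0288 z [-0.     0.001 -1.   ]
```

Request:
{"name": "carry_out", "arguments": {"steps": [[-1, 0, 0, 2e-05, 0, 0, 0.04], [-1, 0, 0, 1e-05, 0, 0, 0.04], [-1, 0, 0, 0, 0, 0, 0]]}}

```text
clock: 25.28
tcp_pos: [0.4449, -0.2033, 0.1319]
orientation: [-0.001, 0.988, 0.156, -0.0]
wrist_force: [-1.9, 2.7, 6.2]
finger_gap: 0.0289
```

```bash
python3 s.py
```

```text
t 25.27 tcp [ 0.4449 -0.2033  0.1319] psi 17.95 j6 0.664 F [-1.95  2.74  6.19] T [0.718 0.577 0.106] gap 0.0289 z [-0.     0.001 -1.   ]
```

Request:
{"name": "carry_out", "arguments": {"steps": [[-1, 0, 0, 2e-05, 0, 0, 0.04], [-1, 0, 0, 1e-05, 0, 0, 0.04], [-1, 0, 0, 0, 0, 0, 0]]}}

```text
clock: 25.65
tcp_pos: [0.4449, -0.2032, 0.1318]
orientation: [-0.001, 0.993, 0.116, -0.0]
wrist_force: [-2.6, 4.6, 5.7]
finger_gap: 0.0286
```

```bash
python3 s.py
```

```text
t 25.65 tcp [ 0.4449 -0.2032  0.1318] psi 13.37 j6 0.744 F [-2.56  4.6   5.72] T [0.709 0.607 0.093] gap 0.0286 z [-0.     0.001 -1.   ]
```

Request:
{"name": "carry_out", "arguments": {"steps": [[-1, 0, 0, 2e-05, 0, 0, 0.04], [-1, 0, 0, 1e-05, 0, 0, 0.04], [-1, 0, 0, 0, 0, 0, 0]]}}

```text
clock: 26.02
tcp_pos: [0.4449, -0.2032, 0.1318]
orientation: [-0.001, 0.997, 0.077, -0.0]
wrist_force: [-1.9, 3.5, 5.6]
finger_gap: 0.0286
```

```bash
python3 s.py
```

```text
t 26.02 tcp [ 0.4449 -0.2032  0.1318] psi 8.78 j6 0.824 F [-1.86  3.53  5.63] T [0.786 0.548 0.115] gap 0.0286 z [-0.     0.001 -1.   ]
```

Request:
{"name": "carry_out", "arguments": {"steps": [[-1, 0, 0, 2e-05, 0, 0, 0.04], [-1, 0, 0, 1e-05, 0, 0, 0.04], [-1, 0, 0, 0, 0, 0, 0]]}}

```text
clock: 26.4
tcp_pos: [0.445, -0.2032, 0.1317]
orientation: [-0.001, 0.999, 0.037, -0.0]
wrist_force: [-2.3, 3.8, 5.9]
finger_gap: 0.0284
```

```bash
python3 s.py
```

```text
t 26.4 tcp [ 0.445  -0.2032  0.1317] psi 4.2 j6 0.904 F [-2.28  3.8   5.95] T [0.751 0.545 0.057] gap 0.0284 z [-0.     0.001 -1.   ]
```

Request:
{"name": "carry_out", "arguments": {"steps": [[-1, 0, 0, 2e-05, 0, 0, 0.04], [-1, 0, 0, 1e-05, 0, 0, 0.04], [-1, 0, 0, 0, 0, 0, 0]]}}

```text
clock: 26.78
tcp_pos: [0.445, -0.2032, 0.1317]
orientation: [-0.001, 1.0, -0.003, -0.0]
wrist_force: [-1.9, 3.5, 5.8]
finger_gap: 0.0286
```

```bash
python3 s.py
```

```text
t 26.77 tcp [ 0.445  -0.2032  0.1317] psi -0.36 j6 0.984 F [-1.94  3.49  5.85] T [0.756 0.522 0.259] gap 0.0286 z [-0.     0.002 -1.   ]
```

Request:
{"name": "carry_out", "arguments": {"steps": [[-1, 0, 0, 0, 0, 0, 0.01], [-1, 0, 0, 0, 0, 0, 0]]}}

```text
clock: 27.02
tcp_pos: [0.445, -0.2032, 0.1317]
orientation: [-0.001, 1.0, -0.008, -0.0]
wrist_force: [-2.9, 3.3, 5.6]
finger_gap: 0.0287
```

```bash
python3 s.py; python3 - <<'E'
from h import *
v=[]
for i in range(6): env.read_camera('wrist'); v.append(env.get_state()['ft_torque'][2])
print(np.round(v,3),np.mean(v))
E
```

```text
t 27.02 tcp [ 0.445  -0.2032  0.1317] psi -0.92 j6 0.993 F [-2.85  3.3   5.55] T [0.743 0.553 0.322] gap 0.0287 z [-0.     0.001 -1.   ]
[0.359 0.277 0.289 0.321 0.295 0.337] 0.31313096129558227
```

The torque has risen to a steady 0.31 N m, which is the gentle stop. I'll release and retreat.

Request:
{"name": "carry_out", "arguments": {"steps": [[1, 0, 0, 0, 0, 0, 0], [1, 0, 0, 0, 0, 0, 0], [1, 0, 0, 0, 0, 0, 0], [1, 0, 0, 0, 0, 0, 0], [1, 0, 0, 0, 0, 0, 0], [1, 0, 0, -0.02, 0, 0, 0], [1, 0, 0, -0.03, 0, 0, 0], [1, 0, 0, -0.04, 0, 0, 0], [1, 0, 0, -0.04, 0, 0, 0], [1, 0, 0, 0, 0, 0, 0], [1, 0, 0, 0, 0, 0, 0]]}}

```text
clock: 28.7
tcp_pos: [0.4452, -0.204, 0.2604]
orientation: [-0.0, 1.0, -0.009, -0.0]
wrist_force: [0.8, 0.8, -0.3]
finger_gap: 0.0855
```

```bash
python3 - <<'E'
from h import *
st(); c=snap('wrist','w5'); d=snap('scene','c5')
a=cv2.resize(c['color'][60:340,180:460,::-1],(480,480)); b=cv2.resize(d['color'][200:320,280:360,::-1],(320,480),interpolation=cv2.INTER_CUBIC)
cv2.imwrite('pics/m5.png',np.hstack([a,b]))
E
```

```text
t 28.7 tcp [ 0.4452 -0.204   0.2604] psi -0.97 j6 0.994 F [ 0.75  0.78 -0.33] T [0.02  0.012 0.009] gap 0.0855 z [-0.  0. -1.]
```

View pics/m5.png

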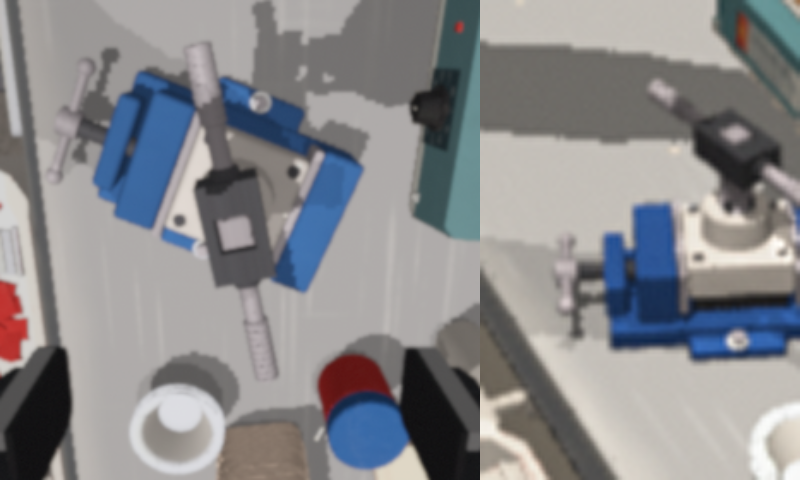

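```bash
python3 - <<'E'
from h import *
w=load('w5')
x0,y0=180,60
u,v=int(x0+236*280/480),int(y0+232*280/480)
cr=w['color'][v-25:v+25,u-25:u+25]; g=cv2.cvtColor(cr,cv2.COLOR_RGB2GRAY)
S=8; big=cv2.resize(g,None,fx=S,fy=S,interpolation=cv2.INTER_CUBIC)
T,m=cv2.threshold(big,0,255,cv2.THRESH_OTSU); n,l,stt,cen=cv2.connectedComponentsWithStats(m)
k=l[25*S,25*S]; print(T,stt[k],n)
cs,_=cv2.findContours((l==k).astype(np.uint8),0,cv2.CHAIN_APPROX_NONE); c=max(cs,key=cv2.contourArea)[:,0,:]
P=np.array([atz(w,u-25+(a+.5)/S-.5,v-25+(b+.5)/S-.5,.131)[:2] for a,b in c]).astype(np.float32)
r=cv2.minAreaRect(P*1000); print(r, 'mod90',r[2]%90)
im=cv2.resize(w['color'][v-40:v+40,u-40:u+40,::-1],None,fx=7,fy=7,interpolation=cv2.INTER_CUBIC); cv2.imwrite('pics/w5t.png',im); print(u,v)
E
```

```text
129.0 [  123   131   163   153 18866] 4
((446.0644836425781, -204.04025268554688), (14.32694149017334, 14.367897033691406), 10.90999698638916) mod90 10.90999698638916
317 195
```

View pics/w5t.png

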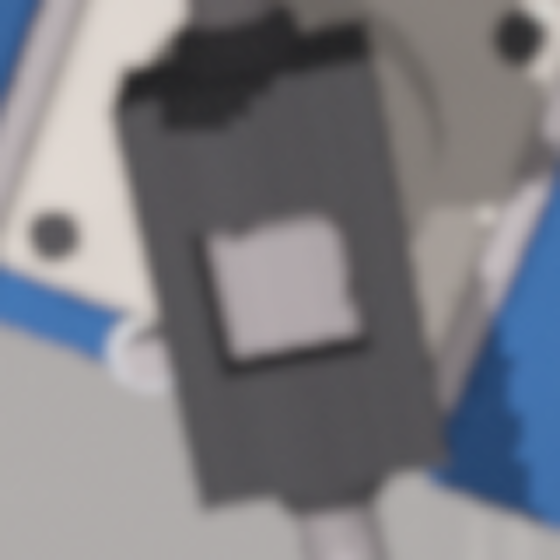

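```bash
cat > sq.py <<'E'
from h import *
def sq(fn,u,v,z):
    w=load(fn); g=cv2.cvtColor(w['color'][v-25:v+25,u-25:u+25],cv2.COLOR_RGB2GRAY); S=8
    big=cv2.resize(g,None,fx=S,fy=S,interpolation=cv2.INTER_CUBIC)
    T,m=cv2.threshold(big,0,255,cv2.THRESH_OTSU); n,l,_,_=cv2.connectedComponentsWithStats(m); k=l[25*S,25*S]
    cs,_=cv2.findContours((l==k).astype(np.uint8),0,cv2.CHAIN_APPROX_NONE); c=max(cs,key=cv2.contourArea)[:,0,:]
    P=np.array([atz(w,u-25+(a+.5)/S-.5,v-25+(b+.5)/S-.5,z)[:2] for a,b in c]).astype(np.float32)
    print(fn,cv2.minAreaRect(P*1000))
def blk(fn,pts,z):
    w=load(fn); P=[atz(w,*p,z) for p in pts]; print(fn,'block',[np.degrees(np.arctan2(*(P[i+1]-P[i])[[1,0]]))%180 for i in (0,2)])
E
python3 - <<'E'
from sq import *
sq('w4',180+int(305/2.2),150+int(195/2.2),.132); sq('w5',317,195,.131)
f=lambda x,y:(277+x/7,155+y/7)
blk('w5',[f(118,110),f(205,505),f(370,60),f(440,455)],.131)
g=lambda x,y:(180+x/2.2,150+y/2.2)
blk('w4',[g(252,103),g(248,275),g(366,103),g(357,278)],.132)
E
```

```text
w4 ((445.9959716796875, -205.09872436523438), (14.564675331115723, 14.434873580932617), 63.968563079833984)
w5 ((446.0644836425781, -204.04025268554688), (14.32694149017334, 14.367897033691406), 10.90999698638916)
w5 block [np.float64(99.9576308452966), np.float64(99.53509560767088)]
w4 block [np.float64(70.20759733075998), np.float64(71.40873029025657)]
```

```bash
python3 -c "
from h import *
st(); print(env.hand_in())"
```

```text
t 28.8 tcp [ 0.4447 -0.2037  0.2596] psi -0.98 j6 0.994 F [-0.   -0.44  0.56] T [ 0.004 -0.008  0.041] gap 0.0855 z [-0.002  0.001 -1.   ]
the job is handed in; nothing more can be done
None
```

The tap is run in to the bottom of the thread, the wrench is left sitting on it, and the job was handed in at 28.8 s. `hand_in` reports no verdict.

**Fitting:** I gripped the wrench by its block and lowered it over the square to the shoulder. It went on freely, with a contact force of about 6 N at the end.

**Turning:** I turned half forward, quarter back, half forward, quarter back, then forward in small steps. The torque stayed near 0.1 N m until it rose to about 0.31 N m (mean of six readings). I stopped there, inside the gentle range. I re-gripped once, after the second quarter back, because the last joint would have run out of range.

**Last checks:**
- The final pictures show the wrench down on the tap, its top flush with the block, and the gripper open and clear about 13 cm above it.
- Nothing was seen knocked over in the final pictures. They did not cover the oil bottle or the marker, which I never went near.

**What did not match:**
- After release the wrench sprang back about 10° from the angle I held it at. The tap's square measured about 6° off where I expected it. A similar but smaller offset showed at the re-grip, so I put it down to twist in the grip pads plus the wrench's play. I cannot rule out that the tap backed off slightly.
- Allowing for that twist, the tap's real moves come to about 177° forward, 83° back, 173° forward, 85° back and 143° forward. The half and quarter turns were slightly short.

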